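# Swap the setting rod for the lens barrel in the spring V-saddle and hold it down

## Robot

A 6-joint arm with a two-finger parallel gripper is mounted at the origin on the work surface. World frame = base frame: x ahead of the robot, y to its left, z up, the work surface at z = 0. Lengths are in m, angles in rad, forces in N, time in s.
With the tool pointing down it reaches from about 0.3 to 0.775 m from the base axis. Payload 14.6 kg.
Tool frame: the origin (TCP) lies at the very end of the fingers, on their centre line; the grasp point (between the pads) lies arm.pinch_z behind it (arm.pinch_z is the distance from the TCP to the grasp point, in m); z points along the fingers, y is the direction in which the jaws open and shut (so a half turn about z gives the same grasp; the last joint's range is limited). The gripper opens to 94 mm and grips with 3 to 60 N. Pads are 16 mm wide; open, the fingers measure 119 mm over their backs; the gripper's body (75 mm by 177 mm) begins 78 mm behind the grasp point.
Start: joints at [1.251, 0.3, 1.521, -0, 1.321, -0.067], TCP at [0.138, 0.533, 0.205] pointing down, gripper open.
Joint ranges: [-3.03, 3.03], [-0.79, 2.21], [0.23, 2.52], [-1.04, 4.18], [0, 3.07], [-2.55, 2.55]. Speed limits (rad/s): [2.22, 2.22, 2.57, 3.14, 3.14, 3.14].

## Interface

Orientations are given as a unit quaternion [w, x, y, z].
In Python, from bench import arm gives the robot as it stands. The module is installed in compiled form; this text tells all that it offers.
- The arm moves only by the tool jog_arm, never from a script. Its argument "targets" is text: rows parted by semicolons, each of 7 numbers parted by spaces: the turn, a rotation vector about the tool's x, y, z in degrees, then the shift along the tool's x, y, z in m, then the opening in per cent of the stroke, from 0 (shut) to 100 (fully open). In form: rx ry rz dx dy dz jaw; .... A call has 1 to 8 rows; each row is the pose to reach, as a shift and turn from the pose measured when the call began, along the tool's axes at that moment; what a row does not reach only later rows make up. A row lasts 1/12 s, in which the tool goes at most 41.7 mm and 7.16 degrees, less where a joint would pass 70% of its speed; a pose out of reach is approached as far as the arm can. A call with a gripper value outside its range is refused whole. The fingers move at their own pace and stop on an object; the grip force is fixed at half the most. Time passes only in rows, so rows that repeat a pose let the fingers close. It gives the time, the measured TCP pose, the force and the opening at its end, in the units of the state.
- arm.observe(): the state, without advancing time (a new reading comes with each control period).
- arm.camera(name): name is "scene" or "top" or "wrist"; returns the picture (480x640x3 uint8, red, green, blue); there is no depth.
- arm.get_calibration(name): a dict with "camera_matrix" (3x3 intrinsics, pixels), "world_from_camera" (4x4, takes a point from camera to world coordinates). Camera axes: x right, y up, looking along -z (the intrinsics and any distortion apply to the point x, -y, -z); pixel columns grow to the right and rows downward; lengths in m; the calibration is good to about 2 mm. A picture is of the moment at which its call begins: read the wrist's pose just before it. get_calibration takes no time and is no camera call; for the wrist camera it gives the pose at the moment of the call.
- arm.close_job(): hands the job in, once; it reports no verdict.
The state is a dict: "time": time; "qpos": joint angles; "joint_vel": joint speeds; "effort": joint torques, N m; "position": TCP position; "tcp_rot": TCP orientation; "force": force on the tool from outside, world axes, zero at the start; "wrist_torque": the same for the moment, N m; "width": finger opening in m.
Only numpy, scipy, OpenCV 4.12 (cv2) and the standard library are available. Lean on these libraries where they do the work, as an engineer would, in place of code of your own. Each camera call takes 0.05 s, during which the arm holds its last target. There are 200 camera calls.

## Task

Take the plain setting rod out of the spring-mounted V-saddle and lay it in the empty place of the row on the low shelf, side by side and level with the other two rods. Then lay the lens barrel in the V-saddle, centred along it and either way round, and press it down, bearing squarely on both sides of both V-cradles, until the saddle has sunk more than half of its spring travel. Finish while still holding the barrel pressed down like this with the fingers on it, and leave everything else where it stands.

Things in the scene. Friction and masses are not known exactly. Their poses are not given: they have to be found in the camera images.
- master_mid (a point): Centre of the setting rod: plain aluminium cylinder, 28 mm diameter, 110 mm long, about 0.2 kg, lying level; x along its axis. At the start it lies centred in the V-saddle. It can roll about its axis, so only its x axis means anything.
- lens_mid (a point): Centre of the lens barrel's main cylinder: aluminium, 34 mm diameter, 120 mm long, about 0.22 kg, lying level; x along its axis. A thinner nose (24 mm diameter, 22 mm long) with a glass face sticks out at its +x end. At the start it lies on the lens rest; only its x axis means anything.
- card: Thin brown card (50 x 30 x 1 mm) marking the one empty place of the row on the shelf board; look only, the rod goes above it. Origin: centre of the place, on the board's top (40 mm above the table); x along the way the rods lie, y along the row. A 28 mm rod at rest here has its centre 23 mm above this origin.
- shelf: Low grey shelf, fixed, 140 mm (x) by 222 mm (y), board top 40 mm high. Three places along its y, at -72, 0 and 72 mm; each carries a rod along x on two pairs of short white dowels (30 to 52 mm from the middle, under the rod's ends); the middle is free for fingers. Origin: centre of its underside, on the table.
- rest: Lens rest, fixed: grey plate 150 mm (x) by 70 mm (y), 8 mm thick, with two pairs of short white dowels at x = 30 to 52 mm either way that carry the lens barrel along x with its centre 33.5 mm above the table. The middle is free for fingers. Origin: centre of its underside, on the table.
- fixture: Fixed grey base of the V-saddle, 130 mm (x) by 100 mm (y), 30 mm high. Origin: centre of its underside, on the table; x along the V groove, z up.
- groove (a point): Middle of the V groove's bottom line, 60 mm above the table with the saddle up, moving with it; x along the groove, z up. 90 degree V open upward, of two cradles 20 mm long at x = -38 and 38 mm, walls 23 mm high, 28 mm to either side; between them 56 mm is free for fingers, down to 10 mm below the groove bottom. Seated, the rod's centre is 20 mm, the barrel's 24 mm above this point.
- saddle (a joint): How far the sprung saddle has been pressed straight down, in m: 0 up, 0.010 at the stop. A barrel's weight alone does not move it; pushing with about 4 N starts it, about 11 N takes it to the stop. A barrel clamped in stiff fingers even 1 mm off the groove's middle bears on one side of the V only; let go above the V's bottom it slides down the faces and finds its own seat.
- spare_a_mid (a point): Centre of a rod just like the setting rod, lying in one place of the shelf row: leave it.
- spare_b_mid (a point): Centre of the other such rod in the shelf row: leave it.
- bottle: Glass bottle with a red cap, 66 mm diameter, 150 mm high, origin under its centre: leave it.
- beaker: Empty glass beaker, 70 mm diameter, 90 mm high, origin under its centre: leave it.
- jar: Amber jar with a red lid, 60 mm diameter, 70 mm high, origin under its centre: leave it.
- cap: Loose red screw cap, 32 mm diameter, 22 mm high, between the shelf and the other stations; origin under its centre: leave it.
- driver: Screwdriver lying on the table: leave it.
- boss: Steel boss clamp with a thumbscrew, about 87 mm long and 28 mm wide, 24 mm high, on the robot's side of the table; origin under its block: leave it.
There are look-alikes about, which are no part of the job. Leave any blue or yellow look-alike of the part that bears master_mid alone. What is shaped like the part that bears lens_mid but purple is not meant.

How it is judged:
On the way:
1. the setting rod lies in the empty place of the shelf row, let go (horizontal distance between master_mid and card below 0.015 m and z of master_mid in the frame of card between 0.018 and 0.028 m and angle between the x axis of master_mid and the x axis of card, either way round below 0.12 rad and contact force between master and the fingers below 0.1 N), for 0.2 s.
At the end, for the whole second after the job is handed in: Rod let go in the empty shelf place (15 mm in plan, 18-28 mm above board, 0.12 rad). Barrel still in the V (0.06 rad, 3 mm sideways, 15 mm lengthways, centre under 26.5 mm above groove), fingers on it over 2 N, over 1 N on each of the four V faces, saddle down over 5 mm (all of step 1 and contact force between lens and saddle_c0 above 1 N and contact force between lens and saddle_c1 above 1 N and contact force between lens and saddle_c2 above 1 N and contact force between lens and saddle_c3 above 1 N and value of joint saddle above 0.005 m and contact force between lens and the fingers above 2 N and angle between the x axis of lens_mid and the x axis of groove, either way round below 0.06 rad and x of lens_mid in the frame of groove between -0.015 and 0.015 m and y of lens_mid in the frame of groove between -0.003 and 0.003 m and z of lens_mid in the frame of groove below 0.0265 m and linear speed of lens below 0.02 m/s); the arm keeps its last pose, push and grip.
It fails at once if one of the other two rods or a bystander is moved by more than 30 mm (distance of any of spare_a_mid, spare_b_mid, bottle, beaker, jar, cap, driver, boss from where it was at the start of the episode above 0.03 m).
It also fails if it takes over 72 s, if anything falls off the work surface, if the arm or the gripper's body presses on something with over 40 N, if the wrist force passes 120 N, or if a joint passes its speed limit or range.

## Working session

There is one attempt and no reset: what is moved stays moved. The work goes in short steps, Python scripts to look and compute and a tool call to move; the robot and the scene stay as the last step left them, time stands still between calls to the robot, and variables do not carry over. Pictures are saved under pics/ and viewed, about 8 in all and at most 12, crops included, and the job is handed in when it is done.

Besides the shell and the picture viewer there is one more tool, called as name(argument=value, ...), one argument or row to a line, values as JSON. jog_arm: Moves the arm, as the interface text tells. Its arguments: {"type":"object","properties":{"targets":{"type":"string"}},"required":["targets"]}

```bash
mkdir -p pics
python3 - <<'E'
from bench import arm
import cv2, numpy as np
np.set_printoptions(precision=4,suppress=True)
for n in("top","scene"):
    im=arm.camera(n); cv2.imwrite(f"pics/{n}0.png",im[:,:,::-1]); c=arm.get_calibration(n); print(n,c)
print(arm.observe(), arm.pinch_z)
E
```

```text
top {'camera_matrix': array([[515.224 ,   0.    , 313.416 ],
       [  0.    , 515.224 , 233.5773],
       [  0.    ,   0.    ,   1.    ]]), 'world_from_camera': array([[ 0.0275,  0.9818, -0.188 ,  0.3265],
       [-0.9995,  0.0242, -0.02  , -0.0663],
       [-0.0151,  0.1884,  0.982 ,  1.1667],
       [ 0.    ,  0.    ,  0.    ,  1.    ]])}
scene {'camera_matrix': array([[617.6333,   0.    , 315.9656],
       [  0.    , 617.6333, 245.4927],
       [  0.    ,   0.    ,   1.    ]]), 'world_from_camera': array([[-0.4964, -0.546 ,  0.6749,  1.4273],
       [ 0.8681, -0.3095,  0.3881,  0.4654],
       [-0.003 ,  0.7786,  0.6276,  0.9246],
       [ 0.    ,  0.    ,  0.    ,  1.    ]])}
{'time': 0.1, 'qpos': array([ 1.2514,  0.3004,  1.5215, -0.    ,  1.3207, -0.0666]), 'joint_vel': array([ 0.0001, -0.0019, -0.0027, -0.0025, -0.0018,  0.0004]), 'effort': array([  0.001 , -53.266 , -35.3286,   0.0709,   0.0235,  -0.0001]), 'position': array([0.1375, 0.5323, 0.2049]), 'tcp_rot': array([-0.0001,  0.1261,  0.992 , -0.0005]), 'force': array([-0.0469, -0.5875,  0.3268]), 'wrist_torque': array([ 0.0035, -0.0088, -0.0213]), 'width': 0.09386204217805179} 0.0188
```

View pics/top0.png

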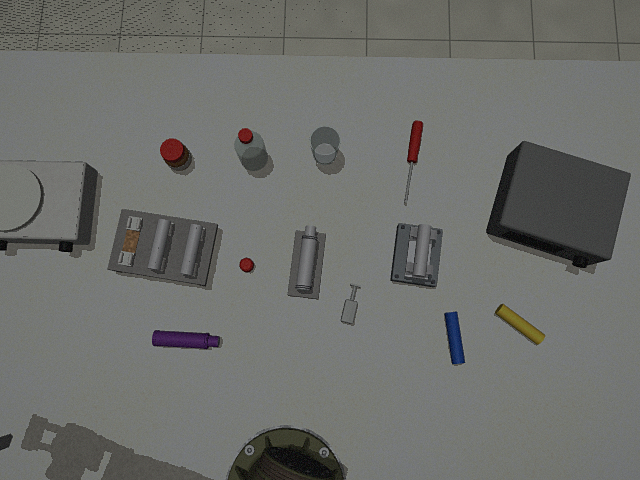

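View pics/scene0.png

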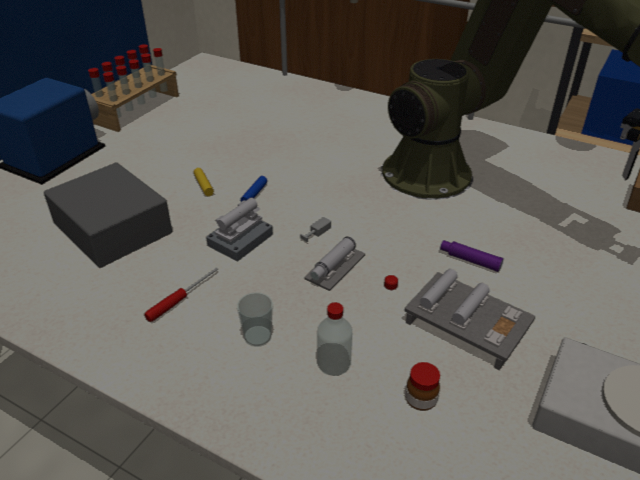

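Top view candidates: plain rods at (422,250) in the saddle, (160,246) and (193,250) on the shelf, blue (455,338), yellow (520,324). Barrels: grey on the rest (306,262), purple (187,340). Card at (131,241), so the empty place is the left one. By the description I choose the rod at (422,250) and the barrel at (306,262). The scene view agrees.

```bash
cat > h.py <<'E'
from bench import arm
import cv2, numpy as np
from scipy.spatial.transform import Rotation as R
np.set_printoptions(precision=4,suppress=True)
def cast(uv,z,c):
    K=c["camera_matrix"];T=c["world_from_camera"]
    uv=np.atleast_2d(uv).astype(float)
    d=np.c_[(uv[:,0]-K[0,2])/K[0,0],-(uv[:,1]-K[1,2])/K[1,1],-np.ones(len(uv))]@T[:3,:3].T
    return T[:3,3]+d*((z-T[2,3])/d[:,2:3])
def proj(p,c):
    K=c["camera_matrix"];T=c["world_from_camera"]
    q=(np.atleast_2d(p)-T[:3,3])@T[:3,:3]
    return np.c_[K[0,2]-K[0,0]*q[:,0]/q[:,2],K[1,2]+K[1,1]*q[:,1]/q[:,2]]
def snap(name,fn):
    c=arm.get_calibration(name);im=arm.camera(name)[:,:,::-1].copy();cv2.imwrite(f"pics/{fn}.png",im);return im,c
def Rt():
    q=arm.observe()["tcp_rot"];return R.from_quat(q[[1,2,3,0]])
def move(p,yaw):
    """shift in tool axes + turn to reach TCP p pointing down, tool y axis at angle yaw (mod pi)"""
    o=arm.observe();r=Rt()
    best=None
    for k in(0,np.pi):
        a=yaw+k; y=np.array([np.cos(a),np.sin(a),0]);z=np.array([0,0,-1.]);x=np.cross(y,z)
        g=R.from_matrix(np.c_[x,y,z]);rv=(r.inv()*g).as_rotvec(degrees=True)
        if best is None or np.linalg.norm(rv)<np.linalg.norm(best):best=rv
    print("turn",best.round(2),"shift",r.inv().apply(np.array(p)-o["position"]).round(4),"q6",o["qpos"][5].round(3),"t",o["time"])
E
python3 - <<'E'
from h import *
im=cv2.imread("pics/top0.png");c=arm.get_calibration("top")
def rect(mask,z,name,box):
    x0,y0,x1,y1=box;m=np.zeros_like(mask);m[y0:y1,x0:x1]=mask[y0:y1,x0:x1]
    cs,_=cv2.findContours(m,cv2.RETR_EXTERNAL,cv2.CHAIN_APPROX_NONE)
    k=max(cs,key=cv2.contourArea)
    w=cast(k[:,0],z,c)[:,:2];r=cv2.minAreaRect((w*1e4).astype(np.float32))
    print(name,np.array(r[0])/1e4,np.array(r[1])/1e4,r[2])
g=cv2.cvtColor(im,cv2.COLOR_BGR2GRAY)
print(g[250,422],g[262,306],g[241,131],im[241,131],g[280,400],g[285,310],im[235,240],g[270,120])
dark=((g<130)*255).astype(np.uint8);dark=cv2.morphologyEx(dark,cv2.MORPH_CLOSE,np.ones((15,15)))
rect(dark,.03,"fixture",(380,210,455,300))
rect(dark,.008,"rest",(275,215,335,305))
rect(dark,.04,"shelf",(100,200,225,295))
hsv=cv2.cvtColor(im,cv2.COLOR_BGR2HSV)
card=((hsv[...,0]<22)&(hsv[...,1]>90))*np.uint8(255)
rect(card,.041,"card",(110,215,150,270))
crop=np.hstack([cv2.resize(im[200:300,a:a+120],None,fx=3.3,fy=4.0,interpolation=cv2.INTER_CUBIC) for a in(245,365)])
cv2.imwrite("pics/crop1.png",crop)
E
```

```text
122 123 93 [ 62  88 114] 64 67 [129 124 122] 81
fixture [ 0.504  -0.2759] [0.2036 0.1667] 0.18595671653747559
rest [ 0.4895 -0.0233] [0.2039 0.1362] 1.3798625469207764
shelf [0.5054 0.2957] [0.2125 0.2894] 1.515303373336792
card [0.5159 0.3641] [0.0297 0.0489] 82.75127410888672
```

View pics/crop1.png

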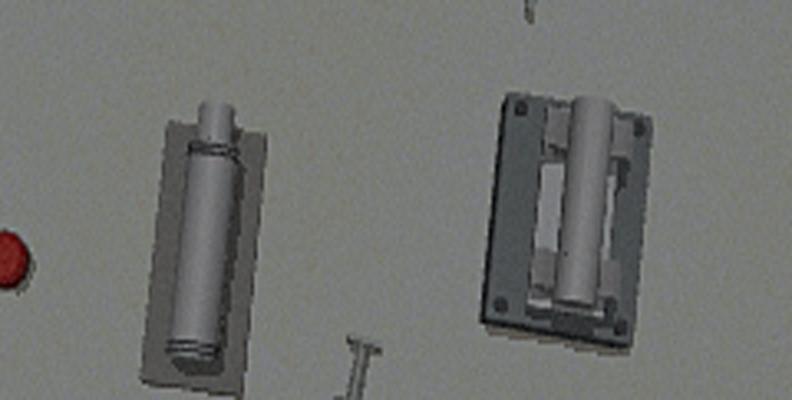

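The crop confirms the plain rod in the fixture's V (crop centre (585,200)) and the barrel on the rest, nose away from the robot (crop (215,120)). The dark threshold merged with the table, so I'll redo it.

Run:
```python
from h import *
im=cv2.imread("pics/top0.png");c=arm.get_calibration("top")
g=cv2.GaussianBlur(cv2.cvtColor(im,cv2.COLOR_BGR2GRAY),(3,3),0)
print("table",g[235,275],"shelf",g[225,145])
def rect(lo,hi,z,name,box):
    x0,y0,x1,y1=box;s=g[y0:y1,x0:x1];m=((s>=lo)&(s<hi))*np.uint8(255)
    m=cv2.morphologyEx(m,cv2.MORPH_OPEN,np.ones((3,3)))
    cs,_=cv2.findContours(m,cv2.RETR_EXTERNAL,cv2.CHAIN_APPROX_NONE)
    k=max(cs,key=cv2.contourArea)[:,0]+[x0,y0]
    w=cast(k,z,c)[:,:2];r=cv2.minAreaRect((w*1e4).astype(np.float32))
    print(name,np.array(r[0])/1e4,np.array(r[1])/1e4,r[2])
for t in(85,95,105):
    rect(0,t,.03,"fixture",(380,210,455,300))
    rect(0,t,.008,"rest",(275,215,335,305))
    rect(0,t,.04,"shelf",(100,200,225,295))
# axis points by eye: rod ends top midline; barrel
rod=cast([[365+591/3.3,200+97/4],[365+577/3.3,200+303/4]],.094,c);print(rod)
bar=cast([[245+215/3.3,200+150/4],[245+192/3.3,200+355/4]],.05,c);print(bar)
for p in (rod,bar):
    d=p[0]-p[1];print(p.mean(0),np.linalg.norm(d),np.degrees(np.arctan2(d[1],d[0])))
```

```text
table 122 shelf 79
fixture [ 0.5008 -0.2721] [0.1016 0.1338] 82.7421646118164
rest [ 0.478  -0.0294] [0.0688 0.1515] 85.10285949707031
shelf [0.5014 0.2897] [0.2255 0.1447] 82.31231689453125
fixture [ 0.5011 -0.2725] [0.1034 0.1383] 82.91456604003906
rest [ 0.4789 -0.0289] [0.0707 0.1539] 84.98158264160156
shelf [0.5007 0.2856] [0.2361 0.1481] 82.32452392578125
fixture [ 0.5022 -0.2727] [0.1047 0.1412] 82.9141616821289
rest [ 0.4834 -0.0293] [0.0716 0.1636] 84.74124145507812
shelf [0.5008 0.2851] [0.2387 0.1492] 82.26040649414062
[[ 0.5639 -0.5312  0.094 ]
 [ 0.4544 -0.5163  0.094 ]]
[[ 0.5313 -0.0366  0.05  ]
 [ 0.4182 -0.0247  0.05  ]]
[ 0.5092 -0.5237  0.094 ] 0.11051633597285876 -7.733024163554504
[ 0.4748 -0.0306  0.05  ] 0.11367631765359311 -5.9767875088629205
```

Run:
```python
from h import *
c=arm.get_calibration("top")
rod=cast([[365+195/3.3,200+97/4],[365+181/3.3,200+303/4]],.094,c);d=rod[0]-rod[1];print(rod.mean(0),np.linalg.norm(d),np.degrees(np.arctan2(d[1],d[0])))
move([.49,-.272,.25],np.radians(82.8))
```

```text
[ 0.5029 -0.2734  0.094 ] 0.11025452564922171 -5.3071855622307895
turn [-0.06 -0.01 -7.29] shift [-0.5425 -0.6906 -0.0444] q6 -0.067 t 0.1
```

jog_arm(
  targets="0 0 0 -0.03 -0.03 -0.044 100;0 0 0 -0.54 -0.69 -0.044 100;0 0 0 -0.54 -0.69 -0.044 100;0 0 0 -0.54 -0.69 -0.044 100;0 0 0 -0.54 -0.69 -0.044 100;0 0 0 -0.54 -0.69 -0.044 100;0 0 0 -0.54 -0.69 -0.044 100;0 0 0 -0.54 -0.69 -0.044 100",
)

```text
time: 0.77
position: [0.2677, 0.2377, 0.2401]
tcp_rot: [-0.0, 0.126, 0.992, -0.0]
force: [0.9, -0.0, 0.8]
width: 0.094
```

Run:
```python
from h import *
print(arm.observe()["position"]);move([.42,-.04,.26],np.radians(85))
```

```text
[0.2677 0.2377 0.2401]
turn [-0.06 -0.   -9.45] shift [-0.2168 -0.231  -0.0197] q6 -0.694 t 0.7667
```

jog_arm(
  targets="0 0 -4 -0.217 -0.231 -0.02 100;0 0 -9.4 -0.217 -0.231 -0.02 100;0 0 -9.4 -0.217 -0.231 -0.02 100;0 0 -9.4 -0.217 -0.231 -0.02 100;0 0 -9.4 -0.217 -0.231 -0.02 100;0 0 -9.4 -0.217 -0.231 -0.02 100;0 0 -9.4 -0.217 -0.231 -0.02 100;0 0 -9.4 -0.217 -0.231 -0.02 100",
)

```text
time: 1.43
position: [0.4208, -0.0428, 0.2603]
tcp_rot: [-0.0, 0.045, 0.999, -0.001]
force: [0.1, 0.4, 0.4]
width: 0.094
```

Run:
```python
from h import *
im,c=snap("wrist","w1");print(arm.observe()["position"],c);move([.45,-.272,.26],np.radians(82.8))
```

```text
[ 0.4226 -0.046   0.2603] {'camera_matrix': array([[412.0117,   0.    , 319.1361],
       [  0.    , 412.0117, 241.422 ],
       [  0.    ,   0.    ,   1.    ]]), 'world_from_camera': array([[ 0.0888, -0.9675, -0.237 ,  0.3526],
       [ 0.9961,  0.0858,  0.0228, -0.0357],
       [-0.0017, -0.2381,  0.9712,  0.4397],
       [ 0.    ,  0.    ,  0.    ,  1.    ]])}
turn [-0.12  0.    1.99] shift [-0.0478 -0.2226  0.0008] q6 -1.673 t 1.4833
```

View pics/w1.png

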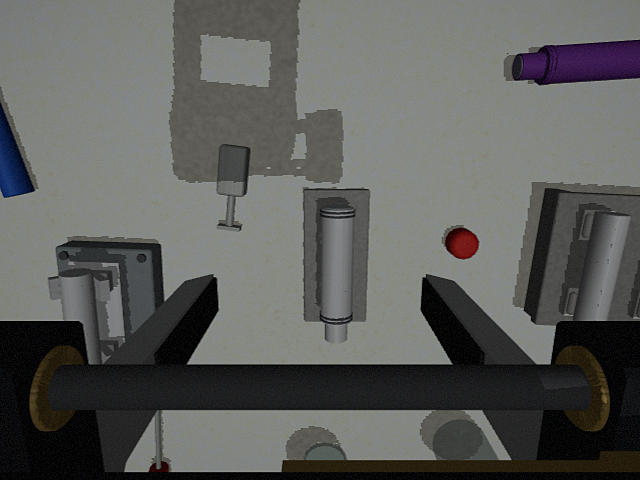

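The wrist view shows the barrel's main body from about (338,212) to (336,320) on the rest plate, with the nose at (336,335). The setting rod is at (80,320), the cap at (462,243). Next, the fixture.

jog_arm(
  targets="0 0 2 -0.048 -0.223 0 100;0 0 2 -0.048 -0.223 0 100;0 0 2 -0.048 -0.223 0 100;0 0 2 -0.048 -0.223 0 100;0 0 2 -0.048 -0.223 0 100;0 0 2 -0.048 -0.223 0 100;0 0 2 -0.048 -0.223 0 100;0 0 2 -0.048 -0.223 0 100",
)

```text
time: 2.15
position: [0.4499, -0.2731, 0.2599]
tcp_rot: [-0.001, 0.064, 0.998, -0.001]
force: [-0.6, 0.7, 0.1]
width: 0.094
```

Run:
```python
from h import *
arm.camera("wrist");im,c=snap("wrist","w2");print(arm.observe()["position"],c["world_from_camera"])
```

```text
[ 0.4501 -0.2716  0.2606] [[ 0.1258 -0.9638 -0.2352  0.3822]
 [ 0.9921  0.1217  0.0319 -0.2625]
 [-0.0021 -0.2374  0.9714  0.4396]
 [ 0.      0.      0.      1.    ]]
```

View pics/w2.png

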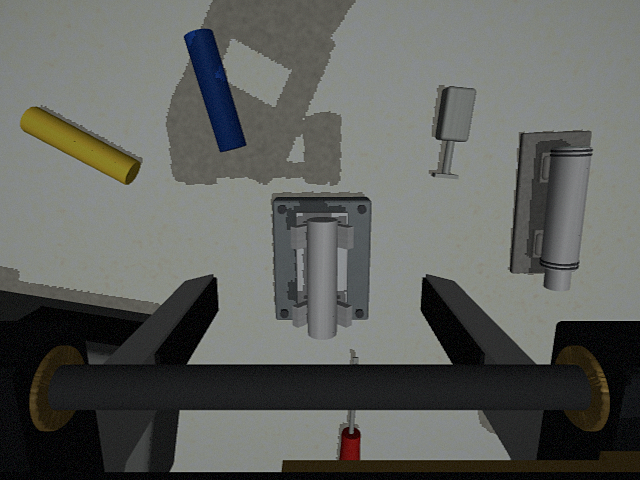

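```bash
cat >> h.py <<'E'
def edges(im,c,rows,x0,x1,z,thr=12):
    """strongest rising edge then falling edge -> midpoints (silhouette) cast at z"""
    g=cv2.GaussianBlur(cv2.cvtColor(im,cv2.COLOR_BGR2GRAY),(3,3),0).astype(float)
    out=[]
    for r in rows:
        d=np.diff(g[r,x0:x1]);out.append((x0+d.argmax()+.5,x0+d.argmin()+.5,r))
    return np.array(out)
def platerect(im,c,thr,z,box):
    g=cv2.GaussianBlur(cv2.cvtColor(im,cv2.COLOR_BGR2GRAY),(3,3),0)
    x0,y0,x1,y1=box;m=(g[y0:y1,x0:x1]<thr)*np.uint8(255)
    m=cv2.morphologyEx(m,cv2.MORPH_OPEN,np.ones((3,3)))
    k=np.vstack([q[:,0] for q in cv2.findContours(m,cv2.RETR_EXTERNAL,cv2.CHAIN_APPROX_NONE)[0] if cv2.contourArea(q)>300])+[x0,y0]
    w=cast(k,z,c)[:,:2];r=cv2.minAreaRect((w*1e4).astype(np.float32))
    return np.array(r[0])/1e4,np.array(r[1])/1e4,r[2]
E
python3 - <<'E'
from h import *
im=cv2.imread("pics/w2.png");c=arm.get_calibration("wrist")
for t in(90,100,110):print(platerect(im,c,t,.03,(262,188,385,330)))
b=cast([[282,209],[362,210],[282,312],[364,313]],.03,c);print(b.mean(0),b)
g=cv2.cvtColor(im,cv2.COLOR_BGR2GRAY)
for r in(225,245,270,290,325):print(r,g[r,290:355:2])
p=cast([[322.,222],[322,335]],.08,c);d=p[1]-p[0];print(p,np.degrees(np.arctan2(d[1],d[0])))
m=(np.abs(np.diff(g[200:360,322].astype(int)))>8).nonzero()[0]+200;print(m)
cv2.imwrite("pics/c2.png",cv2.resize(im[185:350,255:390],None,fx=4.4,fy=3.6,interpolation=cv2.INTER_CUBIC))
E
```

```text
(array([ 0.503 , -0.2764]), array([0.0995, 0.1359]), 82.91918182373047)
(array([ 0.5056, -0.2767]), array([0.1   , 0.1471]), 82.89816284179688)
(array([ 0.5052, -0.2764]), array([0.1011, 0.1481]), 82.8775863647461)
[ 0.5046 -0.2748  0.03  ] [[ 0.4438 -0.3083  0.03  ]
 [ 0.4548 -0.2287  0.03  ]
 [ 0.5539 -0.3246  0.03  ]
 [ 0.5659 -0.2377  0.03  ]]
225 [ 50  51  50  58  54  46  44  49  50  71  92 105 111 117 127 132 135 135
 140 130 124 115 105  91  50  54  47  46  57  61  81  86  90]
245 [ 86 100 104 102 109 112 110 110  99  71  92 102 109 123 127 127 133 138
 133 129 123 115  98  81 103 103  99 102 100 112 111 109  85]
270 [ 82  85  75  58 145 142  81  85  79  75  99 107 115 120 130 132 138 132
 133 124 117 115 100  71 151 142 142 140 127  81  81  84  85]
290 [ 49  49  52  45 147 143 129  87  81  77  92 110 112 120 131 131 131 133
 134 127 118 112  97  82 154 144 145  70  71  88  86  83  84]
325 [144 137  98 100 108 108 104 135 147  70  93 112 117 122 130 136 131 128
 130 122 116 109  87  89 150 123  97  97 107 108 114 138 144]
[[ 0.4523 -0.2691  0.08  ]
 [ 0.5609 -0.2826  0.08  ]] -7.0728632546340995
[212 216 221 222 339]
```

View pics/c2.png

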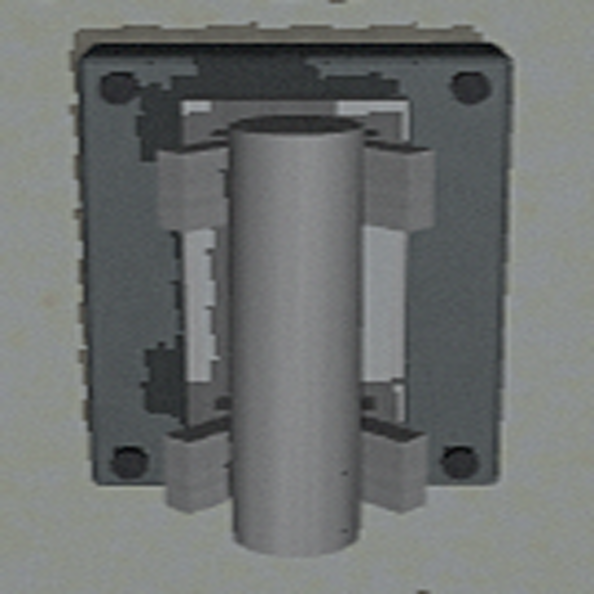

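The crop shows the rod centred in the V, with its axis at image columns ~308–336. I go to the rod's centre.

Run:
```python
from h import *
c=arm.get_calibration("wrist")
p=cast([[322.,221],[322,339]],.094,c);print(p,np.linalg.norm(p[1]-p[0]),p.mean(0))
ax=cast([[322.,222],[322,335]],.08,c);print("axis y at x=.505",np.interp(.505,ax[:,0],ax[:,1]))
move([.505,-.2757,.061],np.radians(82.9))
```

```text
[[ 0.4487 -0.2687  0.094 ]
 [ 0.558  -0.2823  0.094 ]] 0.1101335105440621 [ 0.5033 -0.2755  0.094 ]
axis y at x=.505 -0.27563752595773516
turn [-0.1  -0.02 -0.09] shift [-0.055   0.0032  0.1996] q6 -2.057 t 2.25
```

jog_arm(
  targets="0 0 0 -0.0535 0.003 0.05 100;0 0 0 -0.0535 0.003 0.05 100;0 0 0 -0.0535 0.003 0.08 100;0 0 0 -0.0535 0.003 0.12 100;0 0 0 -0.0535 0.003 0.155 100;0 0 0 -0.0535 0.003 0.185 100;0 0 0 -0.0535 0.003 0.199 100;0 0 0 -0.0535 0.003 0.199 100",
)

```text
time: 2.92
position: [0.5022, -0.2734, 0.0586]
tcp_rot: [-0.003, 0.062, 0.998, 0.0]
force: [0.3, 0.5, -0.2]
width: 0.0939
```

jog_arm(
  targets="0 0 0 0 0 0 60;0 0 0 0 0 0 50;0 0 0 0 0 0 40;0 0 0 0 0 0 30;0 0 0 0 0 0 20;0 0 0 0 0 0 10;0 0 0 0 0 0 10;0 0 0 0 0 0 10",
)

```text
time: 3.58
position: [0.5023, -0.2735, 0.0588]
tcp_rot: [-0.002, 0.062, 0.998, 0.0]
force: [0.2, -0.2, 0.3]
width: 0.044
```

Run:
```python
from h import *
print([arm.observe()["position"] for _ in range(2)]);move([.503,-.2755,.061],np.radians(82.9))
```

```text
[array([ 0.5023, -0.2735,  0.0588]), array([ 0.5023, -0.2735,  0.0588])]
turn [ 0.03 -0.28 -0.  ] shift [-0.001  -0.0019 -0.0022] q6 -2.008 t 3.5833
```

jog_arm(
  targets="0 0 0 -0.001 -0.002 -0.002 46;0 0 0 -0.001 -0.002 -0.002 40;0 0 0 -0.001 -0.002 -0.002 25;0 0 0 -0.001 -0.002 -0.002 15;0 0 0 -0.001 -0.002 -0.002 15;0 0 0 -0.001 -0.002 -0.002 15;0 0 0 -0.001 -0.002 -0.002 15;0 0 0 -0.001 -0.002 -0.002 15",
)

```text
time: 4.25
position: [0.5031, -0.2763, 0.0613]
tcp_rot: [-0.002, 0.062, 0.998, -0.0]
force: [-2.7, -4.5, 4.3]
width: 0.0274
```

jog_arm(
  targets="0 0 0 0 0 -0.02 15;0 0 0 0 0 -0.05 15;0 0 0 0 0 -0.09 15;0 0 0 0.02 0 -0.13 15;0 0 0 0.04 0 -0.17 15;0 0 0 0.06 0 -0.2 15;0 0 0 0.06 0.02 -0.2 15;0 0 0 0.06 0.04 -0.2 15",
)

```text
time: 4.92
position: [0.4489, -0.2294, 0.2636]
tcp_rot: [-0.0, 0.063, 0.998, -0.001]
force: [0.3, 1.0, -3.2]
width: 0.0268
```

Run:
```python
from h import *
o=arm.observe();print(o["position"],o["width"],o["force"]);move([.43,.28,.26],np.radians(82.5))
```

```text
[ 0.4489 -0.2294  0.2636] 0.02683259466872979 [ 0.3074  0.9556 -3.2257]
turn [-0.13 -0.03  0.27] shift [0.0829 0.5029 0.0025] q6 -1.988 t 4.9167
```

jog_arm(
  targets="0 0 0 0.005 0.03 0 15;0 0 0 0.08 0.503 0 15;0 0 0 0.08 0.503 0 15;0 0 0 0.08 0.503 0 15;0 0 0 0.08 0.503 0 15;0 0 0 0.08 0.503 0 15;0 0 0 0.08 0.503 0 15;0 0 0 0.08 0.503 0 15",
)

```text
time: 5.58
position: [0.4378, 0.0946, 0.2629]
tcp_rot: [-0.0, 0.063, 0.998, -0.001]
force: [0.8, 0.1, -2.4]
width: 0.0274
```

Run:
```python
from h import *
o=arm.observe();print(o["position"],o["width"],o["force"]);move([.43,.28,.26],np.radians(82.5))
```

```text
[0.4378 0.0946 0.2629] 0.02737409243239559 [ 0.7977  0.1465 -2.3826]
turn [-0.12 -0.04  0.27] shift [0.0311 0.1829 0.0025] q6 -1.312 t 5.5833
```

jog_arm(
  targets="0 0 0 0.03 0.183 0 15;0 0 0 0.03 0.183 0 15;0 0 0 0.03 0.183 0 15;0 0 0 0.03 0.183 0 15;0 0 0 0.03 0.183 0 15;0 0 0 0.03 0.183 0 15;0 0 0 0.03 0.183 0 15;0 0 0 0.03 0.183 0 15",
)

```text
time: 6.25
position: [0.431, 0.2794, 0.2622]
tcp_rot: [-0.001, 0.063, 0.998, -0.001]
force: [-0.8, -0.2, -1.9]
width: 0.0271
```

Run:
```python
from h import *
arm.camera("wrist");im,c=snap("wrist","w3");print(arm.observe()["position"])
```

```text
[0.4313 0.279  0.2626]
```

View pics/w3.png

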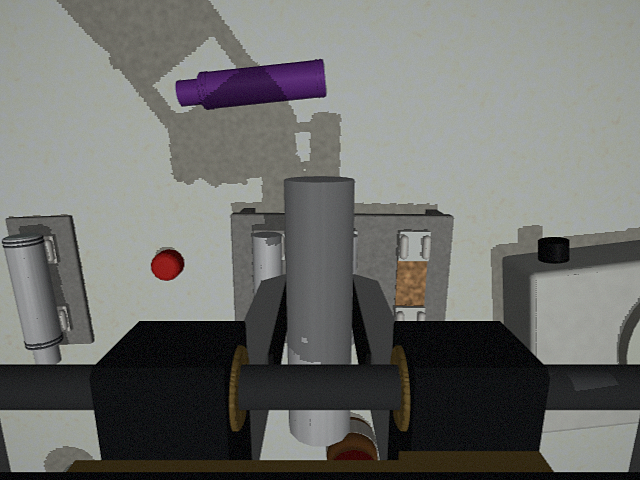

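The picture shows the held rod (column ~320), the card at columns 396–427, rows 261–306, with its near dowels at row ~245 and far ones at ~312; one spare is partly visible at (266,245).

Run:
```python
from h import *
im=cv2.imread("pics/w3.png");c=arm.get_calibration("wrist")
h=cv2.cvtColor(im,cv2.COLOR_BGR2HSV);m=((h[...,0]<22)&(h[...,1]>70))*np.uint8(255);m[:,:380]=0;m[:240]=0;m[325:]=0;m[:,440:]=0
m=cv2.morphologyEx(m,cv2.MORPH_OPEN,np.ones((3,3)))
ys,xs=m.nonzero();print(xs.min(),xs.max(),ys.min(),ys.max())
p=[];
for r in range(266,302,3):
    x=xs[ys==r];p.append([(x.min()+x.max())/2,r])
w=cast(p,.041,c);s=np.polyfit(w[:,0],w[:,1],1);print("axis deg",np.degrees(np.arctan(s[0])))
e=cast([[412,ys.min()-.5],[412,ys.max()+.5]],.041,c);print(e,e.mean(0))
gg=np.array([xs.mean(),ys.mean()]);print("centroid",cast(gg,.041,c))
print(platerect(im,c,112,.04,(225,200,480,320)))
# held rod axis
q=cast([[320,185],[319.5,430]],.2626+.0188,c);d=q[1]-q[0];print(q,q.mean(0),np.degrees(np.arctan2(d[1],d[0])))
t=cast([[320,181],[320,440]],.2626+.0188+.014,c);print(t,t.mean(0))
```

```text
395 426 261 305
axis deg -7.944207901126031
[[0.4922 0.366  0.041 ]
 [0.5409 0.3624 0.041 ]] [0.5165 0.3642 0.041 ]
centroid [[0.5159 0.3627 0.041 ]]
(array([0.4845, 0.294 ]), array([0.221 , 0.1259]), 82.78750610351562)
[[0.3801 0.2866 0.2814]
 [0.4893 0.2724 0.2814]] [0.4347 0.2795 0.2814] -7.375917969439168
[[0.3772 0.287  0.2954]
 [0.4832 0.2735 0.2954]] [0.4302 0.2802 0.2954]
```

Run:
```python
from h import *
ct=arm.get_calibration("top");cw=arm.get_calibration("wrist")
for z in(0,.05,.08,.1):print(z,"top-cam topedge",cast([[82,162],[75,238]],z,ct)[:,:2].ravel(),"wrist edge",cast([[530,270]],z,cw)[0,:2],"bottle top",cast([[245,136]],.15,ct)[0,:2])
print(cast([[97,165],[90,240]],0,ct)[:,:2])
move([.516,.3635,.10],np.radians(82.5))
```

```text
0 top-cam topedge [0.7101 0.5144 0.5258 0.5099] wrist edge [0.5331 0.5043] bottle top [0.7252 0.1031]
0.05 top-cam topedge [0.6936 0.4895 0.5172 0.4852] wrist edge [0.5139 0.4799] bottle top [0.7252 0.1031]
0.08 top-cam topedge [0.6838 0.4746 0.5121 0.4704] wrist edge [0.5024 0.4653] bottle top [0.7252 0.1031]
0.1 top-cam topedge [0.6772 0.4646 0.5087 0.4605] wrist edge [0.4947 0.4555] bottle top [0.7252 0.1031]
[[0.7034 0.4776]
 [0.5219 0.4744]]
turn [-0.13 -0.04  0.2 ] shift [-0.0734  0.095   0.1623] q6 -0.94 t 6.35
```

jog_arm(
  targets="0 0 0 -0.04 0.05 0.02 15;0 0 0 -0.0735 0.08 0.04 15;0 0 0 -0.0735 0.095 0.07 15;0 0 0 -0.0735 0.095 0.1 15;0 0 0 -0.0735 0.095 0.13 15;0 0 0 -0.0735 0.095 0.16 15;0 0 0 -0.0735 0.095 0.162 15;0 0 0 -0.0735 0.095 0.162 15",
)

```text
time: 7.02
position: [0.5161, 0.3624, 0.0997]
tcp_rot: [-0.001, 0.064, 0.998, -0.002]
force: [0.1, 0.7, -1.2]
width: 0.0272
```

Run:
```python
from h import *
o=arm.observe();print(o["position"],o["force"]);move([.516,.3635,.045],np.radians(82.5))
```

```text
[0.5161 0.3624 0.0997] [ 0.1459  0.7209 -1.2107]
turn [-0.22 -0.15  0.13] shift [0.     0.0013 0.0547] q6 -0.887 t 7.0167
```

jog_arm(
  targets="0 0 0 0 0.001 0.02 15;0 0 0 0 0.001 0.035 15;0 0 0 0 0.001 0.045 15;0 0 0 0 0.001 0.05 15;0 0 0 0 0.001 0.053 15;0 0 0 0 0.001 0.054 15;0 0 0 0 0.001 0.054 15;0 0 0 0 0.001 0.054 15",
)

```text
time: 7.68
position: [0.5164, 0.3635, 0.0466]
tcp_rot: [-0.001, 0.064, 0.998, -0.001]
force: [-0.4, 0.1, -2.5]
width: 0.0274
```

jog_arm(
  targets="0 0 0 0 0 0.001 15;0 0 0 0 0 0.0015 15;0 0 0 0 0 0.002 15;0 0 0 0 0 0.002 30;0 0 0 0 0 0.002 40;0 0 0 0 0 0.002 48;0 0 0 0 0 0.002 48;0 0 0 0 0 0.002 48",
)

```text
time: 8.35
position: [0.5164, 0.3635, 0.0447]
tcp_rot: [-0.001, 0.064, 0.998, -0.001]
force: [-0.9, 0.1, 0.6]
width: 0.045
```

jog_arm(
  targets="0 0 0 0 0 -0.005 48;0 0 0 0 0 -0.02 48;0 0 0 0 0 -0.05 48;0 0 0 0 0 -0.09 48;0 0 0 0.02 0 -0.13 48;0 0 0 0.05 -0.03 -0.17 70;0 0 0 0.08 -0.06 -0.2 100;0 0 0 0.08 -0.07 -0.215 100",
)

```text
time: 9.02
position: [0.4279, 0.3063, 0.2582]
tcp_rot: [-0.001, 0.064, 0.998, -0.002]
force: [0.2, -0.0, 1.6]
width: 0.0619
```

Run:
```python
from h import *
arm.camera("wrist");im,c=snap("wrist","w4");print(arm.observe()["position"]);move([.43,-.05,.26],np.radians(85))
```

```text
[0.4295 0.3059 0.2635]
turn [ 0.13  0.31 -2.38] shift [-0.0462 -0.3529  0.0029] q6 -0.892 t 9.1167
```

View pics/w4.png

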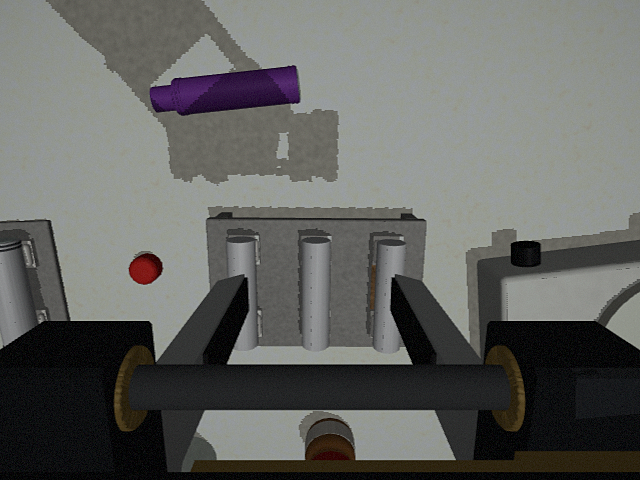

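The rod lies in the row: three parallel rods at columns 242, 316 and 390, evenly spaced, with near ends at rows 240/240/243. Placement is good. Next, the barrel.

jog_arm(
  targets="0 0 -2.4 -0.046 -0.353 0.003 100;0 0 -2.4 -0.046 -0.353 0.003 100;0 0 -2.4 -0.046 -0.353 0.003 100;0 0 -2.4 -0.046 -0.353 0.003 100;0 0 -2.4 -0.046 -0.353 0.003 100;0 0 -2.4 -0.046 -0.353 0.003 100;0 0 -2.4 -0.046 -0.353 0.003 100;0 0 -2.4 -0.046 -0.353 0.003 100",
)

```text
time: 9.78
position: [0.4295, -0.0284, 0.2598]
tcp_rot: [0.003, 0.043, 0.999, 0.001]
force: [2.0, -0.1, 0.2]
width: 0.0942
```

Run:
```python
from h import *
arm.camera("wrist");arm.camera("wrist");im,c=snap("wrist","w5");print(arm.observe()["position"])
for t in(95,105):print(platerect(im,c,t,.008,(240,150,420,345)))
cv2.imwrite("pics/c5.png",cv2.resize(im[165:365,265:405],None,fx=4,fy=3,interpolation=cv2.INTER_CUBIC))
```

```text
[ 0.4298 -0.0288  0.2595]
(array([ 0.4784, -0.0304]), array([0.0698, 0.1536]), 84.67868041992188)
(array([ 0.4593, -0.0344]), array([0.2167, 0.1112]), 13.381590843200684)
```

View pics/c5.png

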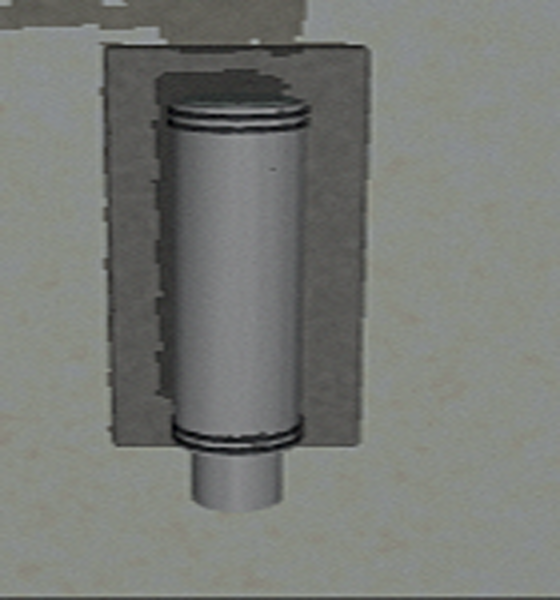

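The crop shows the barrel's main body from crop rows 103 to 452, centred at column ~238, on the rest plate, nose away from the robot.

Run:
```python
from h import *
c=arm.get_calibration("wrist")
a=cast([[324.7,200],[324.5,314]],.0335,c);d=a[1]-a[0];print(a,a.mean(0),np.degrees(np.arctan2(d[1],d[0])))
t=cast([[324.7,199.5],[324.5,315.5]],.0505,c);print(t,t.mean(0),np.linalg.norm(t[1]-t[0]))
x=.478;y=np.interp(x,a[:,0],a[:,1]);print(y)
move([x,y,.018],np.radians(84.8))
```

```text
[[ 0.4203 -0.0213  0.0335]
 [ 0.5413 -0.0323  0.0335]] [ 0.4808 -0.0268  0.0335] -5.155855041483357
[[ 0.4173 -0.0213  0.0505]
 [ 0.5354 -0.032   0.0505]] [ 0.4763 -0.0267  0.0505] 0.1185662369508587
-0.02655671390552216
turn [ 0.13  0.29 -0.06] shift [-0.0466  0.0061  0.2418] q6 -1.633 t 9.9333
```

Run:
```python
from h import *
c=arm.get_calibration("wrist")
q=np.array([[105,45],[370,45],[360,443],[115,443.]])/[4,3]+[265,165]
w=cast(q,.008,c);print(w[:,:2],w.mean(0))
```

```text
[[ 0.4    -0.0541]
 [ 0.4063  0.0145]
 [ 0.5543  0.0014]
 [ 0.5479 -0.0672]] [ 0.4771 -0.0264  0.008 ]
```

jog_arm(
  targets="0 0 0 -0.046 0.006 0.04 100;0 0 0 -0.046 0.006 0.08 100;0 0 0 -0.046 0.006 0.12 100;0 0 0 -0.046 0.006 0.16 100;0 0 0 -0.046 0.006 0.195 100;0 0 0 -0.046 0.006 0.22 100;0 0 0 -0.046 0.006 0.238 80;0 0 0 -0.046 0.006 0.238 60",
)

```text
time: 10.6
position: [0.4755, -0.025, 0.0183]
tcp_rot: [-0.001, 0.045, 0.999, 0.001]
force: [0.3, 0.3, -0.5]
width: 0.0843
```

Run:
```python
from h import *
o=arm.observe();print(o["position"],o["force"],o["width"]);move([.477,-.0266,.0155],np.radians(84.85))
```

```text
[ 0.4755 -0.025   0.0183] [ 0.3002  0.2684 -0.4678] 0.08426230027347098
turn [ 0.15 -0.07 -0.03] shift [-0.0016 -0.0015  0.0028] q6 -1.614 t 10.6
```

jog_arm(
  targets="0 0 0 -0.0015 -0.0015 0.003 50;0 0 0 -0.0015 -0.0015 0.003 45;0 0 0 -0.0015 -0.0015 0.003 42;0 0 0 -0.0015 -0.0015 0.003 35;0 0 0 -0.0015 -0.0015 0.003 20;0 0 0 -0.0015 -0.0015 0.003 20;0 0 0 -0.0015 -0.0015 0.003 20;0 0 0 -0.0015 -0.0015 0.003 20",
)

```text
time: 11.27
position: [0.4771, -0.0294, 0.0164]
tcp_rot: [-0.0, 0.045, 0.999, -0.001]
force: [-7.6, -20.3, 16.0]
width: 0.0335
```

jog_arm(
  targets="0 0 0 0 0 0 20;0 0 0 0 0 0 20;0 0 0 0 0 0 20;0 0 0 0 0 0 20",
)

```text
time: 11.6
position: [0.4772, -0.0297, 0.0166]
tcp_rot: [0.0, 0.045, 0.999, -0.001]
force: [-1.4, -6.2, 2.9]
width: 0.0334
```

jog_arm(
  targets="0 0 0 0 0 -0.01 20;0 0 0 0 0 -0.03 20;0 0 0 0 0 -0.06 20;0 0 0 0 0 -0.1 20;0 0 0 0 0 -0.14 20;0 0 0 0 -0.02 -0.16 20;0 0 0 0 -0.05 -0.16 20;0 0 0 0 -0.08 -0.16 20",
)

```text
time: 12.27
position: [0.4704, -0.1092, 0.1789]
tcp_rot: [0.002, 0.044, 0.999, -0.002]
force: [0.1, -0.3, -2.6]
width: 0.0333
```

Run:
```python
from h import *
o=arm.observe();print(o["position"],o["force"],o["width"]);move([.504,-.2768,.17],np.radians(82.9))
```

```text
[ 0.4704 -0.1092  0.1789] [ 0.0735 -0.315  -2.6273] 0.03334648237523342
turn [-0.16  0.19  2.11] shift [-0.048  -0.1641  0.0095] q6 -1.786 t 12.2667
```

jog_arm(
  targets="-0.1 0.2 2.1 -0.01 -0.03 0.009 20;-0.1 0.2 2.1 -0.02 -0.07 0.009 20;-0.1 0.2 2.1 -0.035 -0.11 0.009 20;-0.1 0.2 2.1 -0.045 -0.145 0.009 20;-0.1 0.2 2.1 -0.048 -0.164 0.009 20;-0.1 0.2 2.1 -0.048 -0.164 0.009 20;-0.1 0.2 2.1 -0.048 -0.164 0.009 20;-0.1 0.2 2.1 -0.048 -0.164 0.009 20",
)

```text
time: 12.93
position: [0.5039, -0.2758, 0.1706]
tcp_rot: [-0.0, 0.062, 0.998, -0.0]
force: [-0.1, 0.6, -1.8]
width: 0.0331
```

Run:
```python
from h import *
o=arm.observe();print(o["position"],o["force"],o["width"]);move([.504,-.2768,.075],np.radians(82.9))
```

```text
[ 0.5039 -0.2758  0.1706] [-0.0691  0.6221 -1.7872] 0.03312325277160732
turn [-0.03 -0.02  0.03] shift [-0.0003 -0.001   0.0956] q6 -2.012 t 12.9333
```

jog_arm(
  targets="0 0 0 0 -0.001 0.03 20;0 0 0 0 -0.001 0.06 20;0 0 0 0 -0.001 0.08 20;0 0 0 0 -0.001 0.09 20;0 0 0 0 -0.001 0.094 20;0 0 0 0 -0.001 0.095 20;0 0 0 0 -0.001 0.096 20;0 0 0 0 -0.001 0.096 20",
)

```text
time: 13.6
position: [0.5043, -0.2769, 0.0759]
tcp_rot: [0.001, 0.061, 0.998, -0.001]
force: [-0.0, 0.1, -1.9]
width: 0.0332
```

Run:
```python
from h import *
o=arm.observe();print(o["position"],o["force"],o["width"]);move([.504,-.2768,.069],np.radians(82.9))
```

```text
[ 0.5043 -0.2769  0.0759] [-0.0051  0.1233 -1.9228] 0.03321536859696731
turn [-0.07  0.08  0.05] shift [0.0003 0.0001 0.0069] q6 -2.013 t 13.6
```

jog_arm(
  targets="0 0 0 0 0 0.003 20;0 0 0 0 0 0.005 20;0 0 0 0 0 0.0065 20;0 0 0 0 0 0.007 20;0 0 0 0 0 0.007 20;0 0 0 0 0 0.007 20",
)

```text
time: 14.1
position: [0.5043, -0.277, 0.0689]
tcp_rot: [0.001, 0.062, 0.998, -0.001]
force: [-0.7, 0.7, -1.4]
width: 0.0334
```

Nearly no contact yet (weight still hangs on the tool). I'll let it go here, then rise.

jog_arm(
  targets="0 0 0 0 0 0.0005 35;0 0 0 0 0 0.001 45;0 0 0 0 0 0.001 60;0 0 0 0 0 0.001 70;0 0 0 0 0 0.001 70;0 0 0 0 0 0.001 70;0 0 0 0 0 0.001 70;0 0 0 0 0 0.001 70",
)

```text
time: 14.77
position: [0.5044, -0.277, 0.0679]
tcp_rot: [0.001, 0.061, 0.998, -0.001]
force: [-0.3, 0.1, 0.7]
width: 0.0655
```

jog_arm(
  targets="0 0 0 0 0 -0.01 70;0 0 0 0 0 -0.04 70;0 0 0 0 0 -0.08 80;0 0 0 0.02 0 -0.12 100;0 0 0 0.04 0 -0.16 100;0 0 0 0.055 0 -0.19 100;0 0 0 0.055 0 -0.19 100;0 0 0 0.055 0 -0.19 100",
)

```text
time: 15.43
position: [0.4495, -0.2703, 0.2606]
tcp_rot: [0.003, 0.062, 0.998, -0.002]
force: [-0.5, 0.7, -1.7]
width: 0.0939
```

Run:
```python
from h import *
arm.camera("wrist");arm.camera("wrist");im,c=snap("wrist","w6");print(arm.observe()["position"])
for t in(85,95):print(platerect(im,c,t,.03,(262,170,385,340)))
cv2.imwrite("pics/c6.png",cv2.resize(im[175:365,245:395],None,fx=4,fy=3,interpolation=cv2.INTER_CUBIC))
```

```text
[ 0.4495 -0.2697  0.2568]
(array([ 0.5002, -0.2769]), array([0.0964, 0.1313]), 82.45747375488281)
(array([ 0.5113, -0.2779]), array([0.0998, 0.1548]), 82.83562469482422)
```

View pics/c6.png

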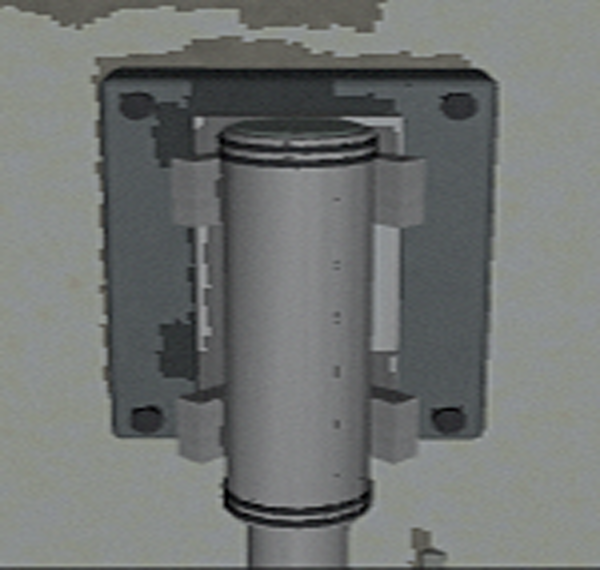

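The crop shows the barrel seated symmetrically in both cradles (body crop columns 222–372, rows 125–520). I check the lengthwise centring and work out the press.

Run:
```python
from h import *
c=arm.get_calibration("wrist")
t=cast([[245+298/4,175+127/3],[245+297/4,175+516/3]],.101,c);print(t.mean(0),np.linalg.norm(t[1]-t[0]),t)
b=cast(np.array([[137,105],[460,105],[147,418],[449,418]])/[4,3]+[245,175],.03,c);print("bolts",b.mean(0))
d=t[1]-t[0];print(np.degrees(np.arctan2(d[1],d[0])))
move([.5045,-.2772,.125],np.radians(82.9))
```

```text
[ 0.501  -0.2754  0.101 ] 0.11758917931774769 [[ 0.4427 -0.2681  0.101 ]
 [ 0.5593 -0.2827  0.101 ]]
bolts [ 0.5038 -0.2755  0.03  ]
-7.124063942995107
turn [-0.02 -0.01  0.05] shift [-0.0556 -0.0006  0.1318] q6 -2.058 t 15.5833
```

jog_arm(
  targets="0 0 0 -0.03 0 0.02 40;0 0 0 -0.055 0 0.04 0;0 0 0 -0.055 0 0.06 0;0 0 0 -0.055 0 0.08 0;0 0 0 -0.055 0 0.1 0;0 0 0 -0.055 0 0.12 0;0 0 0 -0.055 0 0.13 0;0 0 0 -0.055 0 0.13 0",
)

```text
time: 16.25
position: [0.503, -0.2757, 0.1235]
tcp_rot: [-0.003, 0.061, 0.998, 0.001]
force: [-0.5, 0.4, 0.1]
width: 0.0439
```

jog_arm(
  targets="0 0 0 0 0 0 0;0 0 0 0 0 0 0;0 0 0 0 0 0 0;0 0 0 0 0 0 0;0 0 0 0 0 0 0;0 0 0 0 0 0 0;0 0 0 0 0 0 0;0 0 0 0 0 0 0",
)

```text
time: 16.92
position: [0.503, -0.2757, 0.1237]
tcp_rot: [-0.002, 0.061, 0.998, 0.001]
force: [0.6, 0.5, 0.0]
width: 0.0005
```

Run:
```python
from h import *
o=arm.observe();print(o["position"],o["force"],o["width"]);move([.5035,-.277,.103],np.radians(82.9))
```

```text
[ 0.503  -0.2757  0.1237] [0.5742 0.5168 0.0416] 0.0005017980068572096
turn [ 0.11 -0.29  0.07] shift [-0.0007 -0.0013  0.0207] q6 -2.013 t 16.9167
```

jog_arm(
  targets="0 0 0 -0.0005 -0.0013 0.012 0;0 0 0 -0.0005 -0.0013 0.017 0;0 0 0 -0.0005 -0.0013 0.02 0;0 0 0 -0.0005 -0.0013 0.021 0;0 0 0 -0.0005 -0.0013 0.022 0;0 0 0 -0.0005 -0.0013 0.023 0;0 0 0 -0.0005 -0.0013 0.024 0;0 0 0 -0.0005 -0.0013 0.024 0",
)

```text
time: 17.58
position: [0.5033, -0.277, 0.1001]
tcp_rot: [-0.002, 0.061, 0.998, 0.001]
force: [-2.4, 1.6, 5.1]
width: 0.0005
```

jog_arm(
  targets="0 0 0 0 0 0.0015 0;0 0 0 0 0 0.003 0;0 0 0 0 0 0.0045 0;0 0 0 0 0 0.006 0;0 0 0 0 0 0.0068 0;0 0 0 0 0 0.0068 0;0 0 0 0 0 0.0068 0;0 0 0 0 0 0.0068 0",
)

```text
time: 18.25
position: [0.5034, -0.277, 0.0942]
tcp_rot: [-0.002, 0.061, 0.998, 0.001]
force: [-3.9, 2.3, 9.4]
width: 0.0004
```

jog_arm(
  targets="0 0 0 0 0 0 0;0 0 0 0 0 0 0;0 0 0 0 0 0 0;0 0 0 0 0 0 0",
)

```text
time: 18.58
position: [0.5033, -0.277, 0.0951]
tcp_rot: [-0.002, 0.061, 0.998, 0.001]
force: [-4.1, 2.8, 7.9]
width: 0.0004
```

jog_arm(
  targets="0 0 0 0.0003 0.0002 0.001 0;0 0 0 0.0006 0.0004 0.002 0;0 0 0 0.0008 0.0005 0.0032 0;0 0 0 0.0008 0.0005 0.0034 0;0 0 0 0.0008 0.0005 0.0034 0;0 0 0 0.0008 0.0005 0.0034 0",
)

```text
time: 19.08
position: [0.5033, -0.2769, 0.0931]
tcp_rot: [-0.001, 0.061, 0.998, 0.0]
force: [-1.1, 0.6, 9.4]
width: 0.0008
```

Run:
```python
from h import *
for i in range(3):
    im,c=snap("wrist","w7");o=arm.observe();print(o["time"],o["position"],o["force"],o["wrist_torque"],o["joint_vel"].max())
```

```text
19.1333 [ 0.5032 -0.2769  0.0931] [-1.2667  0.5747 10.0627] [ 0.0625  0.3425 -0.0402] 0.0006918639504672153
19.1833 [ 0.5032 -0.277   0.0931] [-0.7091  0.686   9.8951] [0.1031 0.351  0.003 ] 0.001522204226194505
19.2333 [ 0.5033 -0.2769  0.0931] [-1.1386 -0.5188  9.6544] [ 0.1202  0.3087 -0.0124] 0.0011256271188177659
```

Run:
```python
from h import *
im,c=snap("scene","s2");cv2.imwrite("pics/s2c.png",cv2.resize(im[150:410,140:540],None,fx=2,fy=2))
o=arm.observe();print(o["position"],o["force"])
```

```text
[ 0.5032 -0.277   0.0931] [-1.0521  0.1287  9.3108]
```

View pics/s2c.png

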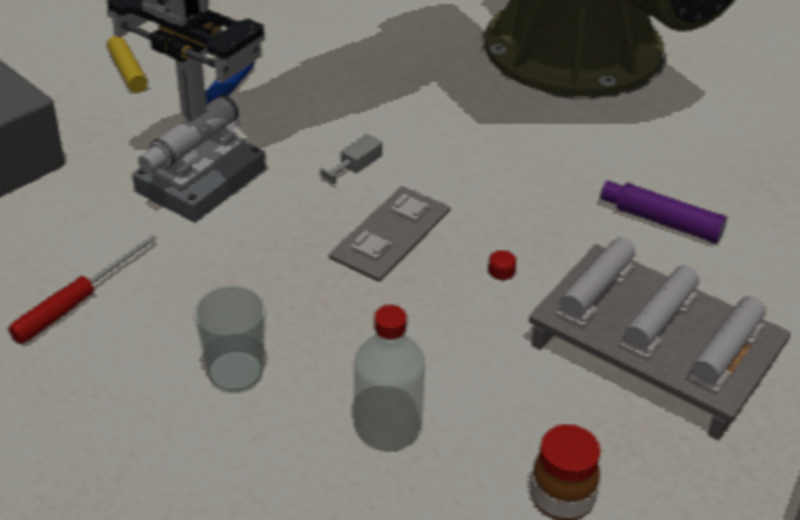

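The scene crop shows three rods lying level in the row (crop ~(600,280), (660,305), (730,340)), the barrel in the V under the closed fingers (195,130), and everything else where it stood. Handing in.

Run:
```python
from bench import arm
print(arm.close_job()); o=arm.observe();print(o["time"],o["position"],o["force"])
```

```text
the job is handed in; nothing more can be done
None
the job is handed in; nothing more can be done
```

I moved the setting rod from the V-saddle to the empty shelf place and let it go. Then I laid the lens barrel in the V and let it find its own seat. I handed the job in with the closed fingertips pressing its top at about 19 s of the 72 s allowed; no verdict is reported.

**Last checks:**
- **Rod:** the wrist view shows it parallel to the other two rods and evenly spaced. Its near end sits about 3 px further out than theirs, within tolerance.
- **Barrel:** it sits symmetrically in both cradles, about 3 mm off centre lengthways.
- **Press:** the force is steady at 9.3–10 N vertical, with about 1 N sideways. The fingertips went down about 8 mm from first contact, so the saddle is past half its travel. I inferred that from the fingertip height and force; the saddle joint and the load on each V face can't be read directly.
- **Other things:** the scene picture shows nothing else moved.

**Disagreement:** sideways positions read from the wrist camera were 1–3 mm off from where the gripped parts pulled the arm, so I used the arm's own readings for the saddle.

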